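# Load a stick cell into the lamp-battery charging dock

## Robot

A 6-joint arm with a two-finger parallel gripper is mounted at the origin on the work surface. World frame = base frame: x ahead of the robot, y to its left, z up, the work surface at z = 0. Lengths are in m, angles in rad, forces in N, time in s.
With the tool pointing down it reaches from about 0.35 to 0.725 m from the base axis. Payload 4.3 kg.
Tool frame: the origin (TCP) lies at the very end of the fingers, on their centre line; the grasp point (between the pads) lies 19 mm behind it; z points along the fingers, y is the line along which they close (so a half turn about z gives the same grasp; the last joint's range is limited). The gripper opens to 85 mm and grips with 20 to 120 N. Pads are 22 mm wide; open, the fingers measure 114 mm over their backs; the gripper's body (76 mm by 85 mm) begins 54 mm behind the grasp point. The pads swing forward as they close: fully open they stand 13 mm farther back than shut.
Start: joints at [-1.301, 0.377, 0.081, 1.274, 0, 1.46], TCP at [0.213, -0.534, 0.231] pointing down, gripper open.
Joint ranges: [-2.72, 2.72], [-0.84, 1.66], [-1.02, 1.22], [-1.77, 2.12], [-1.37, 1.28], [-3.14, 3.14]. Speed limits (rad/s): [2.57, 2.57, 3.14, 3.14, 3.14, 3.14].

## Interface

Orientations are given as [roll, pitch, yaw] about the fixed x, y, z axes, in that order (R = Rz(yaw) Ry(pitch) Rx(roll)).
In Python, from plant import * gives the robot as it stands.
- The arm moves only by the tool carry_out, never from a script. Its argument "deltas" is a list of rows, each an object of numbers: "jaw": the opening in per cent of the stroke, from 0 (shut) to 100 (fully open); "dx", "dy", "dz": the shift along the world's x, y, z in cm; "twist": the turn about the world's z in degrees. In form: [{"jaw": .., "dx": .., "dy": .., "dz": .., "twist": ..}, ...]. A call has 1 to 10 rows; each row is the pose to reach, as a shift and turn from the pose commanded when the call began; what a row does not reach only later rows make up. A row lasts 1/8 s, in which the tool goes at most 62.5 mm and 10.7 degrees, less where a joint would pass 70% of its speed; a pose out of reach is approached as far as the arm can. A call with a gripper value outside its range is refused whole. The fingers move at their own pace and stop on an object; the grip force is fixed at half the most. Time passes only in rows, so rows that repeat a pose let the fingers close. It gives the time, the measured TCP pose, the force, the opening and the grip force at its end, in the units of the state.
- state(): the state, without advancing time (a new reading comes with each control period).
- read_camera(name): name is "side" or "top"; returns the picture (384x512x3 uint8, red, green, blue); there is no depth.
- get_calibration(name): a dict with "fx", "fy", "cx", "cy" (pixels), "eye" and "attitude" of the camera in the world. Camera axes: x right, y down, z forward; pixel columns grow to the right and rows downward; lengths in m; the calibration is good to about 2 mm. A picture is of the moment at which its call begins. get_calibration takes no time and is no camera call.
- job_done(): hands the job in; it is judged then, once.
The state is a dict: "t": time; "joints": joint angles; "joint_velocities": joint speeds; "joint_efforts": joint torques, N m; "tool_pos": TCP position; "ee_rot": TCP orientation; "ft_force": force on the tool from outside, world axes, zero at the start; "wrist_torque": the same for the moment, N m; "grip_width": finger opening in m; "gripper_force": force on a finger pad.
Only numpy, scipy, OpenCV 4.12 (cv2) and the standard library are available. Lean on these libraries where they do the work, as an engineer would, in place of code of your own. Each camera call takes 0.05 s, during which the arm holds its last target. There are 200 camera calls.

## Task

Load the longer of the two stick cells into the charging dock: put its flat end in under the hood first, push the spring contact back with it, then tip the end with the nub down behind the end wall so that the cell lies level and fully home in the dock. Then swing the keeper arm fully across over the cell and let go, leaving the shorter cell and the other things on the bench as they are.

Things in the scene. Friction and masses are not known exactly. Their poses are not given: they have to be found in the camera images.
- cell: the longer stick cell: grey cylinder 32 mm in diameter, 150 mm long overall, about 0.3 kg; one end flat with a steel band, the other with a brass nub 12 mm in diameter and 6 mm long. Origin on the axis at mid-length (75 mm from the flat end and from the nub's tip); x axis along the cell towards the nub; it may be rolled about x. Starts level, axis 38 mm above the bench
- cell_nub (a point): the tip of that cell's nub, on its axis
- short_cell: the shorter stick cell, same look, 32 mm in diameter but 110 mm long, on a second identical rest; origin at mid-length on the axis, x towards its nub; leave it alone
- dock: grey charging dock fixed to the bench. Origin on the bench under the centre of the bay; x along the bay from spring end to end wall, z up. Base plate 10 mm thick, x -140 to 100, y -65 to 51 mm. Two U saddles, x -95 to -45 and 45 to 70, flat floors at z = 30 mm, cheeks leaving 1.5 mm at the cell's sides; between them is room for fingers down to the base plate
- dock_seat (a point): where the centre of the fully home cell lies: dock x = 0, y = 0, z = 46 mm; the cell's nub then touches the end wall and its flat end holds the spring contact 8 mm back
- plunger (a joint): spring contact, a brass dome of 10 mm radius on the bay axis (z = 46 mm); 0 when free with its tip at dock x = -67 mm, grows to 0.016 m as it is pushed towards -x; pushes with 2 N at 0, 6 N at 8 mm and 10 N at 16 mm; 10 to 14 mm of travel gives the nub room to pass the end wall
- keeper (a joint): angle of the keeper arm, a flat steel bar pivoted on an upright post at dock x = 52, y = -50 mm. 0 = open, along dock +x; grows anticlockwise seen from above to its stop at 1.571 = closed, along dock +y across the cell near its nub end. Stays where it is left (friction 0.05 N m). Bar 14 mm wide, z 66 to 74 mm, 4 mm above a seated cell
- keeper_knob (a point): mid-height (z = 89 mm) of the round black knob, 16 mm in diameter and 30 mm tall, standing on the keeper arm 72 mm from its pivot
- tub: white plastic jar, 90 mm in diameter, 90 mm tall, a bystander; origin under its centre
- sanding_block: yellow sanding block 100 x 60 x 35 mm, a bystander; origin under its centre
- cup: paper cup 72 mm wide, 75 mm tall, a bystander; origin under its centre
- rest_a: plywood rest under the longer cell, fixed; origin on the bench under its centre, x along the cell. Base 110 x 60 x 8 mm with two U saddles, lower than the cell's axis, that leave the middle 60 mm of the cell free for fingers. The shorter cell lies on a second identical rest
- hood_edge (a point): middle of the hood's lower edge, at dock x = -70, z = 71 mm. The hood is 36 mm wide, 6 mm thick, and reaches over the bay from the spring housing (x -136 to -108, 60 mm wide, top z = 77 mm). It stops a level cell dropping in: the flat end must go in under it with the nub end raised, 15 to 20 degrees being good
- end_wall (a point): middle of the top edge of the end wall's inner face, at dock x = 75, z = 56 mm; the wall is 10 mm thick and 56 mm wide
Not all that is in view belongs to the job. Leave any blue, pink or red look-alike of the cell alone.

How it is judged:
On the way, in this order (a step that is already met when the one before it is completed fails the run):
1. the cell's flat end pushes the spring contact back at least 5 mm while its nub end is raised (value of joint plunger above 0.005 m and angle between cell's own x axis and vertical below 1.5 rad and distance between cell and dock_seat below 0.06 m), for 0.05 s.
2. the cell lies home in the dock, nub at the end wall, with the keeper still open (distance between cell and dock_seat below 0.006 m and angle between the x axis of cell and the x axis of dock, either way round below 0.05 rad and x of cell_nub in the frame of dock above 0.06 m and value of joint keeper below 1 rad), for 0.2 s.
3. the keeper is swung across over the cell (value of joint keeper above 1.4 rad), for 0.2 s.
At the end, for the whole second after the job is handed in: the longer cell rests in the dock with its centre within 6 mm of the seat, in line with the bay within 0.05 rad, nub towards the end wall, the spring contact held back at least 4 mm, and the keeper swung to at least 1.4 rad over it (distance between cell and dock_seat below 0.006 m and angle between the x axis of cell and the x axis of dock, either way round below 0.05 rad and x of cell_nub in the frame of dock above 0.06 m and value of joint plunger above 0.004 m and value of joint keeper above 1.4 rad and linear speed of cell below 0.02 m/s); the robot touches nothing.
It fails at once if the shorter cell is moved more than 20 mm (distance of short_cell from where it was at the start of the episode above 0.02 m).
It fails at once if the jar, sanding block or cup is moved more than 30 mm (distance of any of tub, sanding_block, cup from where it was at the start of the episode above 0.03 m).
It also fails if it takes over 56 s, if anything falls off the work surface, if the arm or the gripper's body presses on something with over 40 N, if the wrist force passes 120 N, or if a joint passes its speed limit or range.

## Working session

There is one attempt and no reset: what is moved stays moved. The work goes in short steps, Python scripts to look and compute and a tool call to move; the robot and the scene stay as the last step left them, time stands still between calls to the robot, and variables do not carry over. Pictures are saved under pics/ and viewed, at most 10 in all, crops included, and the job is handed in when it is done.

Besides the shell and the picture viewer there is one more tool, called as name(argument=value, ...) on one line, values as JSON. carry_out: Moves the arm, as the interface text tells. Its arguments: {"type":"object","properties":{"deltas":{"type":"array"}},"required":["deltas"]}

```bash
mkdir -p pics; ls
python3 - <<'E'
from plant import *
import cv2
for n in("top","side"):
    im=read_camera(n); cv2.imwrite(f"pics/{n}0.png",cv2.resize(im[:,:,::-1],(800,600),interpolation=cv2.INTER_CUBIC)); cv2.imwrite(f"{n}0raw.png",im[:,:,::-1])
    print(n,get_calibration(n))
print(state())
E
```

```text
pics
top {'fx': 374.7793573889572, 'fy': 374.7793573889572, 'cx': 257.3117414239258, 'cy': 192.68465002497618, 'eye': array([ 0.42334257, -0.0860614 ,  1.30169406]), 'attitude': array([-3.04729626,  0.02546037, -1.54237297])}
side {'fx': 385.6069493979616, 'fy': 385.6069493979616, 'cx': 255.63872327825266, 'cy': 193.87044871748398, 'eye': array([0.18044066, 1.01161381, 0.98248007]), 'attitude': array([-2.2373487 ,  0.01112365, -2.84577646])}
{'t': 0.1, 'joints': array([-1.30128686e+00,  3.77993761e-01,  7.97598310e-02,  1.27439735e+00,
       -5.17914873e-07,  1.46053966e+00]), 'joint_velocities': array([-0.00145134, -0.00104481,  0.00373548,  0.0017374 , -0.00105539,
       -0.00021822]), 'joint_efforts': array([ 1.07275722e-03, -4.64694250e+01,  2.70582372e+01,  1.20152137e-02,
       -4.03853880e-05,  4.60248671e-06]), 'tool_pos': array([ 0.21302549, -0.53345039,  0.23045229]), 'ee_rot': array([-3.13976879e+00, -2.01390815e-04,  3.79765948e-01]), 'ft_force': array([ 0.05734114, -0.11944526, -0.05193101]), 'wrist_torque': array([ 0.01740375, -0.007841  ,  0.01082569]), 'gripper_force': 0.0, 'grip_width': 0.08539135179711332}
```

View pics/top0.png

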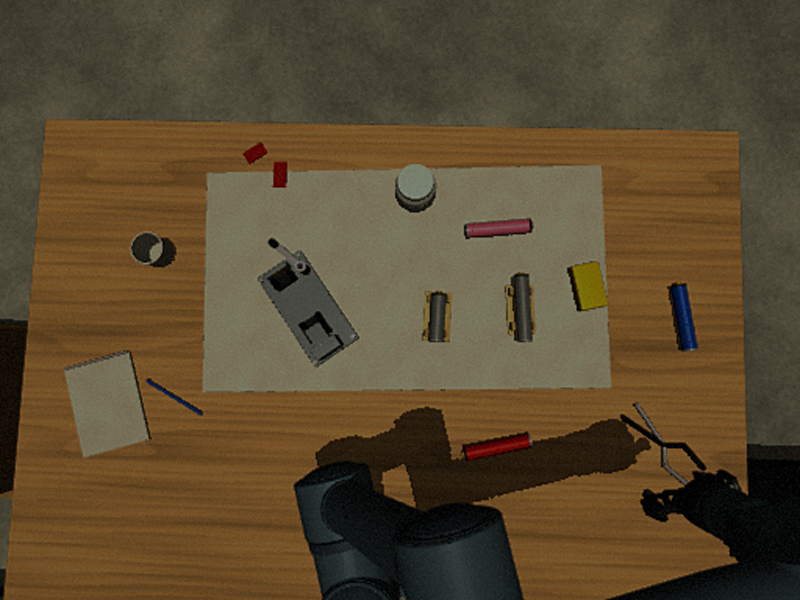

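View pics/side0.png

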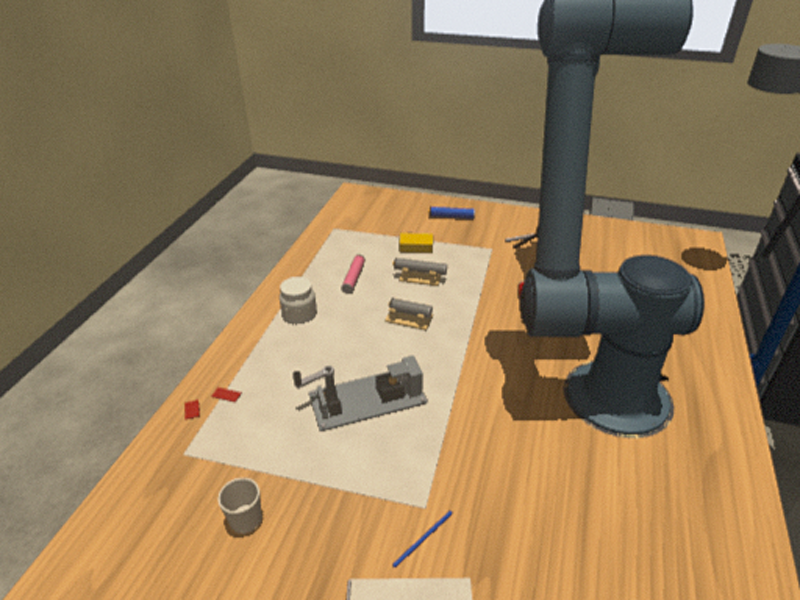

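The two grey candidates are at about (437,317) and (521,308) in the top view. The right one is longer, about 68 px against 50, so it fits the description. The pink, red and blue ones are decoys. I'll confirm this in enlarged crops.

Run:
```python
import cv2
a=cv2.imread("top0raw.png"); s=cv2.imread("side0raw.png")
b=lambda c,k:cv2.resize(cv2.convertScaleAbs(c,alpha=1.6),None,fx=k,fy=k,interpolation=cv2.INTER_CUBIC)
# top: dock x155-235,y145-240 ; cells x260-360,y165-230
d=b(a[145:240,155:240],6); cv2.imwrite("pics/dock.png",d)
cv2.imwrite("pics/cells.png",b(a[160:230,260:360],8))
```

```text
(no output)
```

View pics/dock.png

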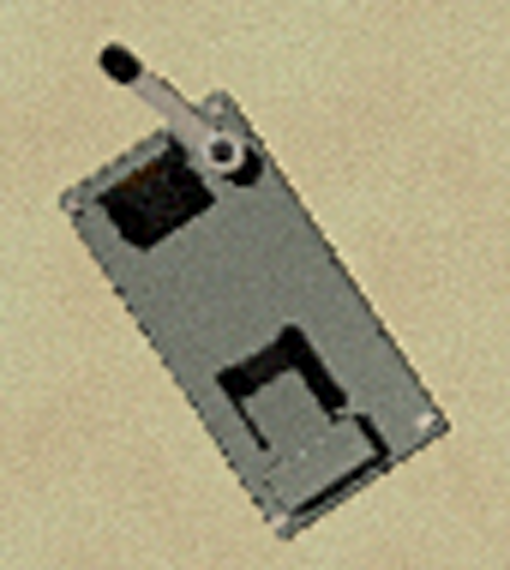

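View pics/cells.png

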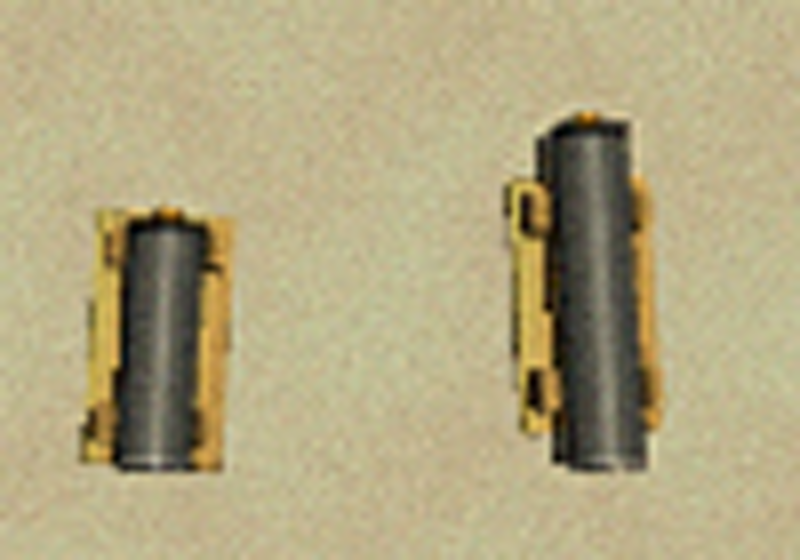

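```bash
cat > h.py <<'E'
import numpy as np
from plant import *
from scipy.spatial.transform import Rotation as R
from scipy.optimize import least_squares
def ray(n,u,v):
    c=get_calibration(n); d=np.array([(u-c["cx"])/c["fx"],(v-c["cy"])/c["fy"],1])
    return c["eye"],R.from_euler("xyz",c["attitude"]).as_matrix()@d
def at_z(n,u,v,z):
    e,d=ray(n,u,v); return e+d*(z-e[2])/d[2]
def proj(n,P):
    c=get_calibration(n); q=(np.atleast_2d(P)-c["eye"])@R.from_euler("xyz",c["attitude"]).as_matrix()
    return np.c_[c["fx"]*q[:,0]/q[:,2]+c["cx"],c["fy"]*q[:,1]/q[:,2]+c["cy"]]
def fit(X,px,n="top",x0=(0.5,0.1,0.5)):  # planar pose
    X=np.array(X);px=np.array(px)
    def w(p): return np.c_[p[0]+X[:,0]*np.cos(p[2])-X[:,1]*np.sin(p[2]),p[1]+X[:,0]*np.sin(p[2])+X[:,1]*np.cos(p[2]),X[:,2]]
    r=least_squares(lambda p:(proj(n,w(p))-px).ravel(),x0)
    return r.x,r.fun.reshape(-1,2)
E
python3 - <<'E'
from h import *
nub=at_z("top",260+588/8,160+115/8,.038); fl=at_z("top",260+603/8,160+465/8,.036)
print("cell",nub,fl,np.linalg.norm(nub-fl),(nub+fl)/2,np.degrees(np.arctan2(*(nub-fl)[1::-1])))
nub=at_z("top",260+170/8,160+212/8,.038); fl=at_z("top",260+160/8,160+465/8,.036)
print("short",nub,fl,np.linalg.norm(nub-fl))
X=np.array([[100,51,10],[100,-65,10],[-140,-65,10],[-140,51,10]])/1e3
px=np.array([[62,200],[218,90],[448,430],[288,538]])/6+[155,145]
p,r=fit(X,px); print("dock",p,np.degrees(p[2]),r.round(2))
k=at_z("top",155+120/6,145+63/6,.104)
d=k[:2]-p[:2];c,s=np.cos(p[2]),np.sin(p[2]);print("knob in dock",c*d[0]+s*d[1],-s*d[0]+c*d[1])
print("tub",at_z("top",415/800*512,186/800*512,.09),"block",at_z("top",588*.64,286*.64,.035))
for x in(-190,0): print(x,p[0]+c*x/1e3,p[1]+s*x/1e3,np.hypot(p[0]+c*x/1e3,p[1]+s*x/1e3))
# dock points via side camera: predicted px of the corners
X3=np.c_[p[0]+X[:,0]*c-X[:,1]*s,p[1]+X[:,0]*s+X[:,1]*c,X[:,2]];print(proj("side",X3)/.64)
print(proj("side",[(0.5*(fl+nub))])/.64)
E
```

```text
cell [ 0.61089581 -0.30669766  0.038     ] [ 0.46326372 -0.31469153  0.036     ] 0.1478618844138462 [ 0.53707976 -0.3106946   0.037     ] 3.0993832597935964
short [ 0.56508185 -0.130993    0.038     ] [ 0.45811713 -0.12926371  0.036     ] 0.10699739624723456
dock [0.53554068 0.17612549 0.63144032] 36.178865482805165 [[-0.83  0.1 ]
 [ 0.67 -0.26]
 [ 0.67 -0.52]
 [-0.51  0.66]]
knob in dock 0.11833448937005966 -0.03288497033771562
tub [ 0.78238601 -0.07242311  0.09      ] block [ 0.58537365 -0.45134551  0.035     ]
-190 0.38217683658189244 0.06396697403027694 0.38749310727590064
0 0.5355406778862847 0.17612548766326513 0.563758818179835
[[320.79784604 427.36703342]
 [308.63799472 388.89256577]
 [410.44092174 363.19768623]
 [428.75461376 398.19632355]]
[[409.98169199 306.08773888]]
```

The crop confirms it. The long cell has its nub at crop (588,115) and its flat end at (603,465), and measures 148 mm against 107 mm for the other one. It points along world +x at about 3°. The dock is at about (0.536, 0.176) with a 36° yaw, and the keeper starts at roughly 0.25 rad. Next I go above the cell.

carry_out(deltas=[{"dx": 5, "dy": 3.4, "twist": -8}, {"dx": 10, "dy": 7, "twist": -18.7}, {"dx": 16, "dy": 11, "twist": -18.7}, {"dx": 21, "dy": 14.5, "twist": -18.7}, {"dx": 27, "dy": 18.6, "twist": -18.7}, {"dx": 32.4, "dy": 22.3, "dz": -4, "twist": -18.7}, {"dx": 32.4, "dy": 22.3, "dz": -8, "twist": -18.7}, {"dx": 32.4, "dy": 22.3, "dz": -10, "twist": -18.7}, {"dx": 32.4, "dy": 22.3, "dz": -10, "twist": -18.7}])

```text
invalid input
```

```bash
cat > edge.py <<'E'
# refine dock pose from base-plate edges in the starting top picture
from h import *
import cv2
from scipy.ndimage import map_coordinates
im=cv2.imread("top0raw.png").astype(float); f=cv2.GaussianBlur(im[:,:,2]-im[:,:,0],(0,0),0.7) # R-B: mat beige vs grey
def W(p,q): c,s=np.cos(p[2]),np.sin(p[2]); return np.c_[p[0]+c*q[:,0]-s*q[:,1],p[1]+s*q[:,0]+c*q[:,1],q[:,2]]
E=[((-.125,-.065),(.03,-.065),(0,-1)),((-.125,.051),(.085,.051),(0,1)),((-.14,-.05),(-.14,.04),(-1,0)),((.1,.0),(.1,.042),(1,0))]
p=np.array([.5355,.1761,.6314]); o=np.linspace(-.009,.009,37)
for it in range(4):
    Q=[];M=[];N=[]
    for a,b,n in E:
        for t in np.linspace(0,1,25):
            q=np.array(a)*(1-t)+np.array(b)*t
            L=np.c_[q+o[:,None]*np.array(n),np.full(len(o),.01)]
            uv=proj("top",W(p,L)); v=map_coordinates(f,[uv[:,1],uv[:,0]],order=1)
            g=np.gradient(v); g[g<0]=0
            if g.max()<.4: continue
            k=g.argmax(); w=g*(abs(o-o[k])<.003); Q.append(L[18]);M.append((w*o).sum()/w.sum());N.append(n)
    Q=np.array(Q);M=np.array(M);N=np.array(N)
    # offset m = n.(d + th x q)
    A=np.c_[N,-N[:,0]*Q[:,1]+N[:,1]*Q[:,0]]; wt=np.ones(len(M))
    for _ in range(10):
        s=np.linalg.lstsq(A*wt[:,None],M*wt,rcond=None)[0]; r=M-A@s; wt=1/np.sqrt(1+(r/.0008)**2)
    c,sn=np.cos(p[2]),np.sin(p[2]); p=p+[c*s[0]-sn*s[1],sn*s[0]+c*s[1],s[2]]
print(p,np.degrees(p[2]),len(M),np.median(abs(r)))
for n in((0,-1),(0,1),(-1,0),(1,0)): print(n,np.median(r[(N==n).all(1)]))
E
python3 edge.py; python3 -c "
from h import *
s=state();print(s['t'],s['tool_pos'],s['ee_rot'],s['grip_width'])
import cv2
im=read_camera('top')[160:230,260:400,::-1];cv2.imwrite('pics/over.png',cv2.resize(im,None,fx=5,fy=5))"
```

```text
[0.53740745 0.17832525 0.62298146] 35.69420850909259 100 0.000281509519982454
(0, -1) 0.00029811507670571296
(0, 1) 0.0002854406933606854
(-1, 0) 0.00019960000612943133
(1, 0) 0.00013330299188439042
0.1 [ 0.21302549 -0.53345039  0.23045229] [-3.13976879e+00 -2.01390815e-04  3.79765948e-01] 0.08539135179711332
```

carry_out(deltas=[{"jaw": 100, "dx": 5, "dy": 3.4, "dz": 0, "twist": -8}, {"jaw": 100, "dx": 10, "dy": 7, "dz": 0, "twist": -18.7}, {"jaw": 100, "dx": 16, "dy": 11, "dz": 0, "twist": -18.7}, {"jaw": 100, "dx": 21, "dy": 14.5, "dz": 0, "twist": -18.7}, {"jaw": 100, "dx": 27, "dy": 18.6, "dz": 0, "twist": -18.7}, {"jaw": 100, "dx": 32.4, "dy": 22.3, "dz": -4, "twist": -18.7}, {"jaw": 100, "dx": 32.4, "dy": 22.3, "dz": -8, "twist": -18.7}, {"jaw": 100, "dx": 32.4, "dy": 22.3, "dz": -10, "twist": -18.7}, {"jaw": 100, "dx": 32.4, "dy": 22.3, "dz": -10, "twist": -18.7}])

```text
t: 1.27
tool_pos: [0.5357, -0.3094, 0.1287]
ee_rot: [-3.138, 0.004, 0.054]
ft_force: [-0.2, -0.3, -0.3]
grip_width: 0.0853
gripper_force: 0.0
```

carry_out(deltas=[{"jaw": 100, "dx": 0, "dy": -0.1, "dz": -4, "twist": 0}, {"jaw": 100, "dx": 0, "dy": -0.1, "dz": -7.5, "twist": 0}, {"jaw": 100, "dx": 0, "dy": -0.1, "dz": -9.8, "twist": 0}, {"jaw": 100, "dx": 0, "dy": -0.1, "dz": -10.8, "twist": 0}, {"jaw": 30, "dx": 0, "dy": -0.1, "dz": -10.8, "twist": 0}, {"jaw": 30, "dx": 0, "dy": -0.1, "dz": -10.8, "twist": 0}, {"jaw": 10, "dx": 0, "dy": -0.1, "dz": -10.8, "twist": 0}, {"jaw": 10, "dx": 0, "dy": -0.1, "dz": -10.8, "twist": 0}, {"jaw": 10, "dx": 0, "dy": -0.1, "dz": -10.8, "twist": 0}])

```text
t: 2.4
tool_pos: [0.5381, -0.3102, 0.0249]
ee_rot: [-3.139, -0.002, 0.055]
ft_force: [-0.8, 5.9, 8.0]
grip_width: 0.0304
gripper_force: 58.9
```

carry_out(deltas=[{"jaw": 10, "dx": 0, "dy": 0, "dz": 2, "twist": 0}, {"jaw": 10, "dx": 0, "dy": 0, "dz": 6, "twist": 0}, {"jaw": 10, "dx": 0, "dy": 0, "dz": 11, "twist": 0}, {"jaw": 10, "dx": 0, "dy": 0, "dz": 14, "twist": 0}, {"jaw": 10, "dx": 0, "dy": 0, "dz": 14, "twist": 0}])

```text
t: 3.02
tool_pos: [0.5389, -0.3133, 0.1663]
ee_rot: [3.138, -0.005, 0.053]
ft_force: [-0.0, -0.9, -4.0]
grip_width: 0.0302
gripper_force: 60.2
```

```bash
python3 -c "
from h import *
s=state();p=s['tool_pos'];print(s['t'],p,s['ee_rot'],s['grip_width'],s['ft_force'])
import cv2
print(proj('side',p))
u,v=proj('side',p)[0].astype(int)
im=read_camera('side')[max(v-45,0):v+45,u-60:u+60,::-1];cv2.imwrite('pics/lift.png',cv2.resize(im,None,fx=6,fy=6,interpolation=2));print(max(v-45,0),u-60)"
```

```text
3.025 [ 0.53893019 -0.31326751  0.16629233] [ 3.13756161 -0.004738    0.05348749] 0.030199864284943655 [-2.30973494e-03 -8.69254164e-01 -4.02711350e+00]
[[268.40398846 143.40416999]]
98 208
```

View pics/lift.png

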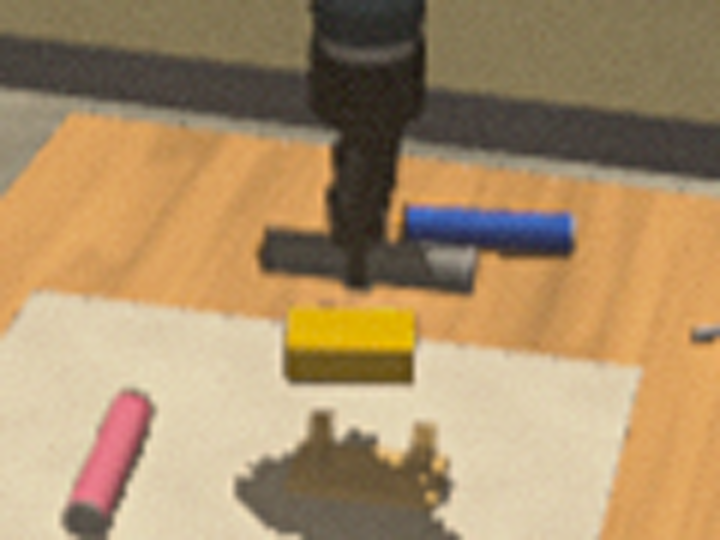

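carry_out(deltas=[{"jaw": 10, "dx": -2, "dy": 4.7, "dz": 0, "twist": 5}, {"jaw": 10, "dx": -4, "dy": 9.5, "dz": 0, "twist": 10}, {"jaw": 10, "dx": -6, "dy": 14.2, "dz": 0, "twist": 15}, {"jaw": 10, "dx": -8, "dy": 19, "dz": 0, "twist": 20}, {"jaw": 10, "dx": -10, "dy": 23.6, "dz": 0, "twist": 25}, {"jaw": 10, "dx": -12, "dy": 28.4, "dz": 0, "twist": 29}, {"jaw": 10, "dx": -14, "dy": 33, "dz": 0, "twist": 32.6}, {"jaw": 10, "dx": -15.5, "dy": 36.5, "dz": 0, "twist": 32.6}, {"jaw": 10, "dx": -16, "dy": 37.8, "dz": 0, "twist": 32.6}, {"jaw": 10, "dx": -16, "dy": 37.8, "dz": 0, "twist": 32.6}])

```text
t: 4.32
tool_pos: [0.3762, 0.0661, 0.1622]
ee_rot: [-3.141, 0.002, 0.624]
ft_force: [-0.1, -0.7, -2.7]
grip_width: 0.0302
gripper_force: 60.5
```

carry_out(deltas=[{"jaw": 10, "dx": 0, "dy": 0, "dz": -4, "twist": 0}, {"jaw": 10, "dx": 0, "dy": 0, "dz": -7, "twist": 0}, {"jaw": 10, "dx": 0, "dy": 0, "dz": -7.9, "twist": 0}, {"jaw": 10, "dx": 0, "dy": 0, "dz": -8.3, "twist": 0}, {"jaw": 10, "dx": 0, "dy": 0, "dz": -8.7, "twist": 0}])

```text
t: 4.95
tool_pos: [0.3783, 0.0654, 0.0773]
ee_rot: [3.14, -0.001, 0.622]
ft_force: [-3.6, -1.0, 4.8]
grip_width: 0.0304
gripper_force: 61.4
```

carry_out(deltas=[{"jaw": 10, "dx": 0, "dy": 0, "dz": -0.4, "twist": 0}, {"jaw": 10, "dx": 0, "dy": 0, "dz": -0.8, "twist": 0}, {"jaw": 10, "dx": 0, "dy": 0, "dz": -1.2, "twist": 0}, {"jaw": 10, "dx": 0, "dy": 0, "dz": -1.6, "twist": 0}, {"jaw": 10, "dx": 0, "dy": 0, "dz": -1.6, "twist": 0}])

```text
t: 5.58
tool_pos: [0.3772, 0.0659, 0.06]
ee_rot: [3.141, 0.0, 0.622]
ft_force: [-1.8, -3.3, 1.8]
grip_width: 0.0304
gripper_force: 62.4
```

```bash
python3 -c "
from h import *
s=state();p=s['tool_pos'];print(p,s['ft_force'],s['wrist_torque'])
import cv2
u,v=proj('side',p)[0].astype(int)
im=read_camera('side')[v-55:v+45,u-90:u+40,::-1];cv2.imwrite('pics/tilt.png',cv2.resize(cv2.convertScaleAbs(im,alpha=1.6),None,fx=6,fy=6,interpolation=2));print(v-55,u-90)"
```

```text
[0.37722005 0.06586867 0.06004525] [-1.7620774  -3.27421023  1.84439095] [-0.33052161  0.02985895 -0.13417166]
176 194
```

View pics/tilt.png

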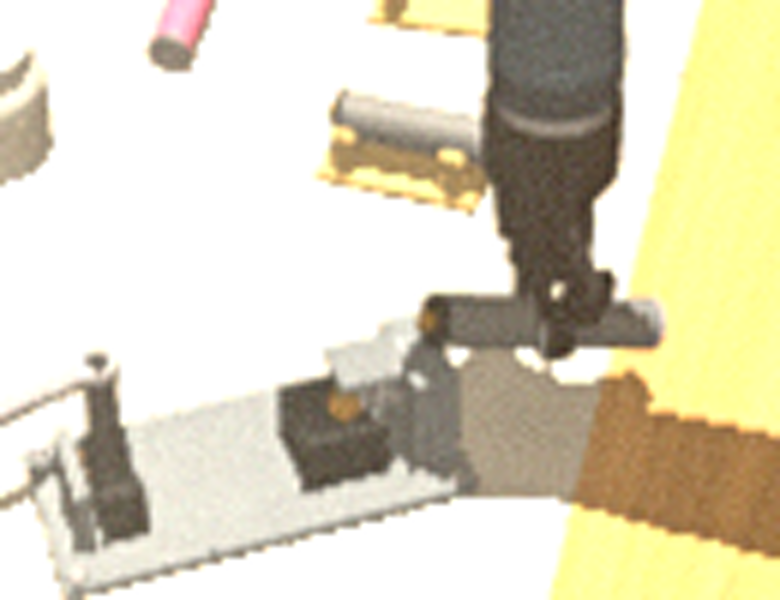

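```bash
cat >> h.py <<'E'
D=np.array([.5374,.1783]); TH=.623
def to_dock(P):
    P=np.asarray(P,float); c,s=np.cos(TH),np.sin(TH); d=P[:2]-D
    return np.r_[c*d[0]+s*d[1],-s*d[0]+c*d[1],P[2:]]*1000
def on_plane(n,u,v,y=0.):  # point of a pixel in the dock's vertical plane y
    e,d=ray(n,u,v); c,s=np.cos(TH),np.sin(TH); nn=np.array([-s,c,0])
    t=(y-nn[:2]@(e[:2]-D))/(nn@d); return to_dock(e+t*d)
E
python3 -c "
from h import *
a=on_plane('side',194+428/6,176+318/6,.003);b=on_plane('side',194+657/6,176+325/6,.003)
print(a,b,np.linalg.norm(a-b),np.degrees(np.arctan2(a[2]-b[2],a[0]-b[0])),to_dock(state()['tool_pos']))"
```

```text
[-126.7665809     3.           94.25599728] [-269.39930521    3.           43.79686318] 151.29513626284927 19.48223572414647 [-195.70651657    2.2013488    60.14696392]
```

carry_out(deltas=[{"jaw": 10, "dx": 0, "dy": 0, "dz": 3, "twist": 0}, {"jaw": 10, "dx": 0, "dy": 0, "dz": 6, "twist": 0}, {"jaw": 10, "dx": 3.5, "dy": 2.5, "dz": 6.3, "twist": 0}, {"jaw": 10, "dx": 7, "dy": 4.9, "dz": 6.3, "twist": 0}, {"jaw": 10, "dx": 10.5, "dy": 7.4, "dz": 6.3, "twist": 0}, {"jaw": 10, "dx": 14, "dy": 9.8, "dz": 6.3, "twist": 0}, {"jaw": 10, "dx": 17, "dy": 12, "dz": 6.3, "twist": 0}, {"jaw": 10, "dx": 17.5, "dy": 12.3, "dz": 6, "twist": 0}, {"jaw": 10, "dx": 17.5, "dy": 12.3, "dz": 6, "twist": 0}])

```text
t: 6.75
tool_pos: [0.551, 0.1891, 0.1189]
ee_rot: [-3.14, 0.003, 0.623]
ft_force: [-0.9, -0.7, -3.8]
grip_width: 0.03
gripper_force: 61.6
```

```bash
python3 -c "
from h import *
import cv2
s=state();p=s['tool_pos'];print(p,to_dock(p),s['ee_rot'],s['ft_force'])
t=read_camera('top')[:,:,::-1];d=read_camera('side')[:,:,::-1];p=np.r_[p[:2],.08]
o=[]
for n,i in(('top',t),('side',d)):
    u,v=proj(n,p)[0].astype(int); print(n,u-50,v-60)
    o.append(cv2.resize(cv2.convertScaleAbs(i[v-60:v+50,u-50:u+50],alpha=1.8 if n=='top' else 1.3),None,fx=4,fy=5,interpolation=2))
cv2.imwrite('pics/above.png',np.hstack(o))"
```

```text
[0.55104662 0.18907577 0.11888163] [ 17.37023316   0.78889696 118.88163262] [-3.14001958e+00  2.56912318e-03  6.23047441e-01] [-0.88109089 -0.72290101 -3.76437222]
top 134 126
side 173 181
```

View pics/above.png

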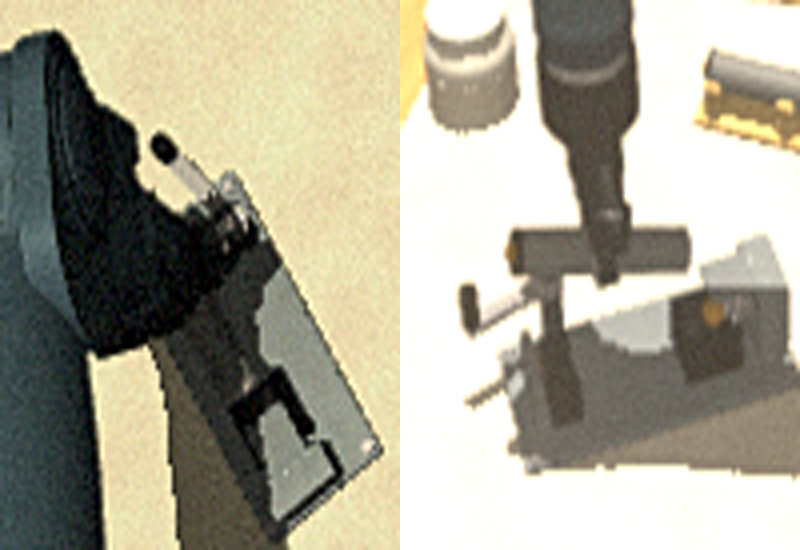

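```bash
python3 -c "
from h import *
a=on_plane('side',173+112/4,181+250/5,.001);b=on_plane('side',173+290/4,231,.001)
print(a,b,(a+b)/2,np.linalg.norm(a-b),np.degrees(np.arctan2(a[2]-b[2],a[0]-b[0])))
c,s=np.cos(TH),np.sin(TH)
W=lambda x,y,z:[D[0]+c*x-s*y,D[1]+s*x+c*y,z]
print(proj('side',[W(-.072,0,.046)]),'seen',173+312/4,181+312/5)"
sed -e 's/top0raw/side0raw/' -e 's/proj("top"/proj("side"/' -e 's/p=np.array.*; o=/p=np.array([.5374,.1783,.623]); o=/' -e 's/^E=.*/E=[((-.125,.051),(.085,.051),(0,1)),((-.14,0.035),(-.14,.049),(-1,0))]/' edge.py > edge2.py; sed -i 's/^for n in((0,-1).*/print(np.median(M[(N==(0,1)).all(1)]),M.round(4))/;s/range(4)/range(1)/' edge2.py; python3 edge2.py
```

```text
[ 85.82827826   1.         150.77685278] [-58.27152759   1.         105.01547166] [ 13.77837533   1.         127.89616222] 151.1914615567692 17.618144261894603
[[249.75350326 242.53177127]] seen 251.0 243.4
[0.53468174 0.1855749  0.62302066] 35.69645430838314 50 0.0001057887994736585
0.007528227536001961 [ 0.0074  0.0076  0.0075  0.0075  0.0076  0.0068  0.0076  0.0076  0.0076
  0.0075  0.0075  0.007   0.0075  0.0075  0.0076  0.0075  0.0076  0.0076
  0.0076  0.0076  0.0075  0.0075  0.0077  0.0075  0.007  -0.0013 -0.0013
 -0.0021 -0.0021 -0.0023 -0.0022 -0.0022 -0.0024 -0.0024 -0.0023 -0.0023
 -0.002  -0.002  -0.0022 -0.0022 -0.0012 -0.0012 -0.0012 -0.0012 -0.0019
 -0.0019 -0.0021 -0.0021 -0.0037 -0.0037]
```

carry_out(deltas=[{"jaw": 10, "dx": 0.1, "dy": -0.1, "dz": -2, "twist": 0}, {"jaw": 10, "dx": 0.1, "dy": -0.1, "dz": -3.5, "twist": 0}, {"jaw": 10, "dx": 0.1, "dy": -0.1, "dz": -4.5, "twist": 0}, {"jaw": 10, "dx": 0.1, "dy": -0.1, "dz": -5.2, "twist": 0}, {"jaw": 10, "dx": 0.1, "dy": -0.1, "dz": -5.6, "twist": 0}, {"jaw": 10, "dx": 0.1, "dy": -0.1, "dz": -5.6, "twist": 0}])

```text
t: 7.6
tool_pos: [0.5532, 0.188, 0.0643]
ee_rot: [3.142, 0.0, 0.622]
ft_force: [0.2, -0.2, -2.9]
grip_width: 0.0305
gripper_force: 61.6
```

carry_out(deltas=[{"jaw": 10, "dx": 0, "dy": 0.1, "dz": -0.2, "twist": 0}, {"jaw": 10, "dx": 0, "dy": 0.1, "dz": -0.4, "twist": 0}, {"jaw": 10, "dx": -0.4, "dy": -0.2, "dz": -0.4, "twist": 0}, {"jaw": 10, "dx": -0.8, "dy": -0.5, "dz": -0.4, "twist": 0}, {"jaw": 10, "dx": -1.0, "dy": -0.65, "dz": -0.4, "twist": 0}, {"jaw": 10, "dx": -1.0, "dy": -0.65, "dz": -0.4, "twist": 0}])

```text
t: 8.35
tool_pos: [0.5429, 0.1813, 0.0604]
ee_rot: [3.142, 0.0, 0.622]
ft_force: [-0.0, -0.3, -3.6]
grip_width: 0.0302
gripper_force: 61.6
```

carry_out(deltas=[{"jaw": 10, "dx": -0.25, "dy": -0.15, "dz": 0, "twist": 0}, {"jaw": 10, "dx": -0.5, "dy": -0.35, "dz": 0, "twist": 0}, {"jaw": 10, "dx": -0.5, "dy": -0.35, "dz": 0, "twist": 0}])

```text
t: 8.72
tool_pos: [0.5388, 0.1784, 0.0607]
ee_rot: [-3.142, -0.002, 0.622]
ft_force: [1.6, 1.5, -2.3]
grip_width: 0.0304
gripper_force: 61.7
```

carry_out(deltas=[{"jaw": 10, "dx": -0.25, "dy": -0.15, "dz": 0, "twist": 0}, {"jaw": 10, "dx": -0.5, "dy": -0.35, "dz": 0, "twist": 0}, {"jaw": 10, "dx": -0.75, "dy": -0.5, "dz": 0, "twist": 0}, {"jaw": 10, "dx": -0.9, "dy": -0.65, "dz": 0, "twist": 0}, {"jaw": 10, "dx": -0.9, "dy": -0.65, "dz": 0, "twist": 0}])

```text
t: 9.35
tool_pos: [0.5312, 0.1727, 0.0613]
ee_rot: [-3.142, -0.005, 0.623]
ft_force: [5.4, 5.8, -3.4]
grip_width: 0.0301
gripper_force: 61.7
```

carry_out(deltas=[{"jaw": 10, "dx": 0, "dy": 0.05, "dz": -0.3, "twist": 0}, {"jaw": 10, "dx": 0.05, "dy": 0.1, "dz": -0.6, "twist": 0}, {"jaw": 10, "dx": 0.1, "dy": 0.15, "dz": -0.9, "twist": 0}, {"jaw": 10, "dx": 0.15, "dy": 0.15, "dz": -1.2, "twist": 0}, {"jaw": 10, "dx": 0.15, "dy": 0.15, "dz": -1.2, "twist": 0}])

```text
t: 9.98
tool_pos: [0.534, 0.1743, 0.0505]
ee_rot: [3.14, -0.007, 0.623]
ft_force: [5.6, 5.6, 3.5]
grip_width: 0.0299
gripper_force: 62.2
```

carry_out(deltas=[{"jaw": 10, "dx": 0, "dy": 0.05, "dz": -0.4, "twist": 0}, {"jaw": 10, "dx": 0, "dy": 0.05, "dz": -0.8, "twist": 0}, {"jaw": 10, "dx": 0, "dy": 0.05, "dz": -1.1, "twist": 0}, {"jaw": 10, "dx": 0, "dy": 0.05, "dz": -1.1, "twist": 0}])

```text
t: 10.48
tool_pos: [0.5355, 0.1757, 0.0401]
ee_rot: [3.14, -0.01, 0.623]
ft_force: [7.2, 8.6, 3.9]
grip_width: 0.0301
gripper_force: 62.1
```

carry_out(deltas=[{"jaw": 10, "dx": 0.1, "dy": 0.1, "dz": -0.2, "twist": 0}, {"jaw": 10, "dx": 0.1, "dy": 0.1, "dz": -0.4, "twist": 0}, {"jaw": 10, "dx": 0.1, "dy": 0.1, "dz": -0.6, "twist": 0}, {"jaw": 10, "dx": 0.1, "dy": 0.1, "dz": -0.6, "twist": 0}])

```text
t: 10.98
tool_pos: [0.5365, 0.1765, 0.0342]
ee_rot: [3.14, -0.01, 0.623]
ft_force: [7.2, 6.2, 3.1]
grip_width: 0.0303
gripper_force: 62.5
```

```bash
python3 -c "
from h import *
import cv2
s=state();p=s['tool_pos'];print(p,to_dock(p),s['ee_rot'],s['ft_force'])
d=read_camera('side')[:,:,::-1];u,v=proj('side',p)[0].astype(int);print(u-60,v-50)
cv2.imwrite('pics/home.png',cv2.resize(cv2.convertScaleAbs(d[v-50:v+40,u-60:u+60],alpha=1.6),None,fx=6,fy=6,interpolation=2))"
```

```text
[0.53645372 0.17651849 0.03417373] [-1.80796848 -0.8946899  34.17373165] [ 3.13964814 -0.01002733  0.62286997] [7.19206206 6.15694814 3.14579539]
169 199
```

View pics/home.png

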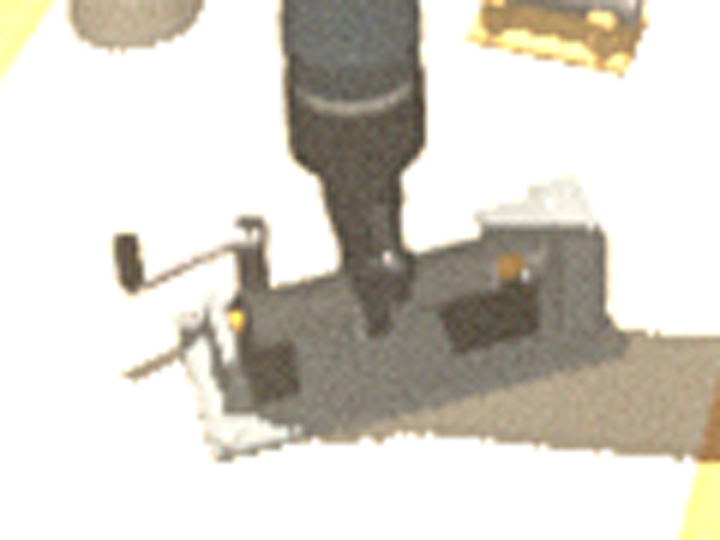

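```bash
python3 -c "
from h import *
c,s=np.cos(TH),np.sin(TH)
W=lambda x,y,z:[D[0]+c*x-s*y,D[1]+s*x+c*y,z]
print('nub',on_plane('side',169+235/6,199+318/6),'dome',on_plane('side',169+512/6,199+265/6))
for q in([.075,0,.056],[.085,0,.056],[.085,.028,.056],[.071,0,.046],[.071,0,.056]): print(q,((proj('side',[W(*q)])-[169,199])*6).round())"
```

```text
nub [ 7.17104831e+01 -1.45716772e-13  5.03554230e+01] dome [-8.82437090e+01  1.17961196e-13  3.74795617e+01]
[0.075, 0, 0.056] [[228. 312.]]
[0.085, 0, 0.056] [[210. 317.]]
[0.085, 0.028, 0.056] [[222. 353.]]
[0.071, 0, 0.046] [[237. 323.]]
[0.071, 0, 0.056] [[235. 311.]]
```

carry_out(deltas=[{"jaw": 10, "dx": 0, "dy": 0, "dz": -0.2, "twist": 0}, {"jaw": 10, "dx": 0, "dy": 0, "dz": -0.4, "twist": 0}, {"jaw": 10, "dx": 0, "dy": 0, "dz": -0.4, "twist": 0}])

```text
t: 11.4
tool_pos: [0.5365, 0.1768, 0.0325]
ee_rot: [3.139, -0.011, 0.624]
ft_force: [0.3, 5.4, 21.9]
grip_width: 0.0299
gripper_force: 64.4
```

carry_out(deltas=[{"jaw": 45, "dx": 0, "dy": 0, "dz": 0.1, "twist": 0}, {"jaw": 60, "dx": 0, "dy": 0, "dz": 0.1, "twist": 0}, {"jaw": 65, "dx": 0, "dy": 0, "dz": 0.1, "twist": 0}, {"jaw": 65, "dx": 0, "dy": 0, "dz": 2, "twist": 0}, {"jaw": 65, "dx": 0, "dy": 0, "dz": 5, "twist": 0}, {"jaw": 65, "dx": 0, "dy": 0, "dz": 10, "twist": 0}, {"jaw": 65, "dx": -3, "dy": 3, "dz": 14, "twist": 0}, {"jaw": 65, "dx": -8, "dy": 6, "dz": 14, "twist": 0}, {"jaw": 65, "dx": -12, "dy": 8, "dz": 14, "twist": 0}])

```text
t: 12.52
tool_pos: [0.41, 0.255, 0.1674]
ee_rot: [-3.142, 0.0, 0.623]
ft_force: [1.1, 0.8, 0.6]
grip_width: 0.0558
gripper_force: 0.0
```

```bash
python3 -c "
from h import *
import cv2
s=state();p=s['tool_pos'];print(p,to_dock(p),s['ft_force'],s['grip_width'])
o=[]
for n,a in(('top',1.8),('side',1.4)):
    i=read_camera(n)[:,:,::-1]; u,v=proj(n,[*D,.05])[0].astype(int); print(n,u-50,v-50)
    o.append(cv2.resize(cv2.convertScaleAbs(i[v-50:v+50,u-50:u+50],alpha=a),None,fx=4,fy=6,interpolation=2))
cv2.imwrite('pics/rel.png',np.hstack(o))"
```

```text
[0.4100433  0.25504179 0.16744046] [-58.65356529 136.63378563 167.44045596] [1.12968735 0.77239806 0.58977501] 0.05578914757703596
top 139 141
side 179 196
```

View pics/rel.png

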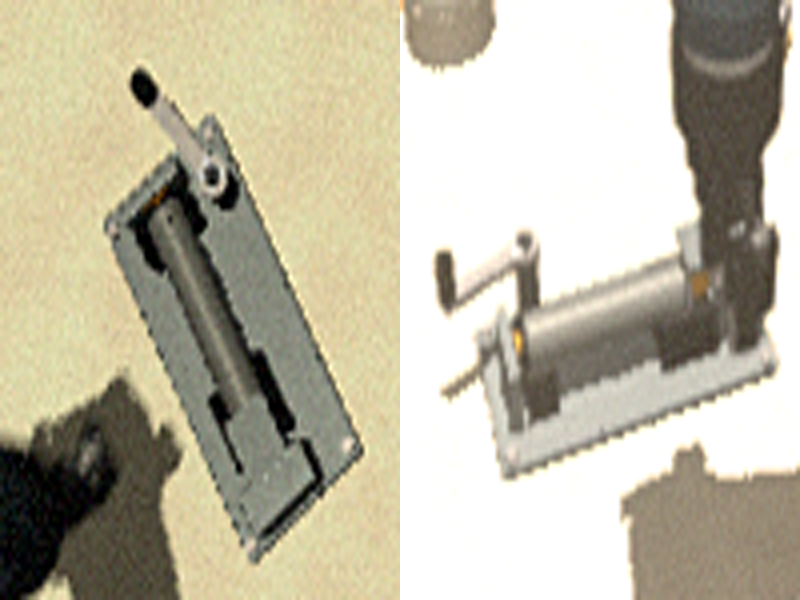

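The cell lies home: nub at (517,340) behind the end wall, axis parallel to the base. The knob is at top crop (143,85), so the keeper is still open. Next I work out the arc for pushing the knob.

```bash
python3 -c "
from h import *
c,s=np.cos(TH),np.sin(TH); p=state()['tool_pos']
k=to_dock(at_z('top',139+143/4,141+75/6,.104));print('knob',k,np.arctan2(k[1]+50,k[0]-52))
W=lambda x,y:np.array([D[0]+(c*x-s*y)/1e3,D[1]+(s*x+c*y)/1e3])
a0=W(52+72*np.cos(-.25),-50+72*np.sin(-.25));print('start',a0,((a0-p[:2])*100).round(1))
for a in np.r_[-.1:1.3:.15,1.28]:
    w=W(52+72*np.cos(a),-50+72*np.sin(a)); print(round(a,2),((w-a0)*100).round(1))
print('end',((W(70,23)-a0)*100).round(1),((W(66,23)-a0)*100).round(1))"
```

```text
knob [121.8489591  -35.48045108 104.        ] 0.20495191667182638
start [0.67585371 0.19427165] [26.9 -6.1]
-0.1 [-0.5  1. ]
0.05 [-1.1  1.9]
0.2 [-1.8  2.7]
0.35 [-2.7  3.3]
0.5 [-3.6  3.9]
0.65 [-4.6  4.3]
0.8 [-5.6  4.5]
0.95 [-6.7  4.6]
1.1 [-7.8  4.5]
1.25 [-8.8  4.2]
1.28 [-9.1  4.2]
end [-9.5  4.4] [-9.8  4.1]
```

carry_out(deltas=[{"jaw": 0, "dx": 4, "dy": -1, "dz": 1, "twist": 0}, {"jaw": 0, "dx": 9, "dy": -2.2, "dz": 1, "twist": 0}, {"jaw": 0, "dx": 14, "dy": -3.3, "dz": 1, "twist": 0}, {"jaw": 0, "dx": 19, "dy": -4.4, "dz": 1, "twist": 0}, {"jaw": 0, "dx": 23.5, "dy": -5.4, "dz": 1, "twist": 0}, {"jaw": 0, "dx": 26.6, "dy": -6.1, "dz": 0, "twist": 0}, {"jaw": 0, "dx": 26.6, "dy": -6.1, "dz": 0, "twist": 0}])

```text
t: 13.5
tool_pos: [0.6791, 0.1913, 0.1641]
ee_rot: [-3.141, 0.003, 0.62]
ft_force: [-0.7, 0.1, 0.4]
grip_width: 0.0005
gripper_force: 0.0
```

carry_out(deltas=[{"jaw": 0, "dx": 0, "dy": 0, "dz": -4, "twist": 0}, {"jaw": 0, "dx": 0, "dy": 0, "dz": -7, "twist": 0}, {"jaw": 0, "dx": 0, "dy": 0, "dz": -8.3, "twist": 0}, {"jaw": 0, "dx": 0, "dy": 0, "dz": -8.3, "twist": 0}])

```text
t: 14.0
tool_pos: [0.6766, 0.1932, 0.0836]
ee_rot: [-3.141, 0.002, 0.622]
ft_force: [0.3, -0.4, -0.3]
grip_width: -0.0002
gripper_force: 0.0
```

carry_out(deltas=[{"jaw": 0, "dx": -0.5, "dy": 1.0, "dz": 0, "twist": 0}, {"jaw": 0, "dx": -1.1, "dy": 1.9, "dz": 0, "twist": 0}, {"jaw": 0, "dx": -1.8, "dy": 2.7, "dz": 0, "twist": 0}, {"jaw": 0, "dx": -2.7, "dy": 3.3, "dz": 0, "twist": 0}, {"jaw": 0, "dx": -3.6, "dy": 3.9, "dz": 0, "twist": 0}, {"jaw": 0, "dx": -4.6, "dy": 4.3, "dz": 0, "twist": 0}, {"jaw": 0, "dx": -5.6, "dy": 4.5, "dz": 0, "twist": 0}, {"jaw": 0, "dx": -6.7, "dy": 4.6, "dz": 0, "twist": 0}, {"jaw": 0, "dx": -7.8, "dy": 4.5, "dz": 0, "twist": 0}, {"jaw": 0, "dx": -7.8, "dy": 4.5, "dz": 0, "twist": 0}])

```text
t: 15.25
tool_pos: [0.5981, 0.2386, 0.0843]
ee_rot: [-3.14, 0.001, 0.623]
ft_force: [0.4, -0.6, 0.7]
grip_width: -0.0002
gripper_force: 0.0
```

carry_out(deltas=[{"jaw": 0, "dx": -0.6, "dy": 0, "dz": 0, "twist": 0}, {"jaw": 0, "dx": -1.2, "dy": -0.05, "dz": 0, "twist": 0}, {"jaw": 0, "dx": -1.7, "dy": -0.1, "dz": 0, "twist": 0}, {"jaw": 0, "dx": -1.9, "dy": -0.25, "dz": 0, "twist": 0}, {"jaw": 0, "dx": -1.9, "dy": -0.25, "dz": 0, "twist": 0}])

```text
t: 15.88
tool_pos: [0.5828, 0.2374, 0.0848]
ee_rot: [-3.142, -0.005, 0.623]
ft_force: [6.1, 4.5, -3.7]
grip_width: 0.0002
gripper_force: 3.6
```

The push force rose to 7.6 N at dock x = 71 mm, so the keeper is at its stop. I back off, rise and look.

carry_out(deltas=[{"jaw": 0, "dx": 0, "dy": 0, "dz": 0, "twist": 0}, {"jaw": 0, "dx": 0.8, "dy": 0.6, "dz": 0, "twist": 0}, {"jaw": 0, "dx": 1.6, "dy": 1.2, "dz": 1, "twist": 0}, {"jaw": 0, "dx": 1.6, "dy": 1.2, "dz": 6, "twist": 0}, {"jaw": 0, "dx": 1.6, "dy": 1.2, "dz": 11, "twist": 0}, {"jaw": 0, "dx": -3, "dy": 5, "dz": 12, "twist": 0}, {"jaw": 0, "dx": -9, "dy": 7, "dz": 12, "twist": 0}, {"jaw": 0, "dx": -15, "dy": 8, "dz": 12, "twist": 0}, {"jaw": 0, "dx": -18, "dy": 8, "dz": 12, "twist": 0}, {"jaw": 0, "dx": -18, "dy": 8, "dz": 12, "twist": 0}])

```text
t: 17.12
tool_pos: [0.3981, 0.3158, 0.2044]
ee_rot: [-3.141, 0.002, 0.625]
ft_force: [0.2, 0.7, -0.3]
grip_width: -0.0001
gripper_force: 0.0
```

```bash
python3 -c "
from h import *
import cv2
s=state();print(s['t'],s['tool_pos'],s['ft_force'])
o=[]
for n,a in(('top',1.8),('side',1.4)):
    i=read_camera(n)[:,:,::-1]; u,v=proj(n,[*D,.05])[0].astype(int); print(n,u-50,v-50)
    o.append(cv2.resize(cv2.convertScaleAbs(i[v-50:v+50,u-50:u+50],alpha=a),None,fx=4,fy=6,interpolation=2))
cv2.imwrite('pics/end.png',np.hstack(o))"
```

```text
17.125 [0.39805516 0.31583016 0.20442491] [ 0.15753027  0.6677966  -0.3317689 ]
top 139 141
side 179 196
```

View pics/end.png

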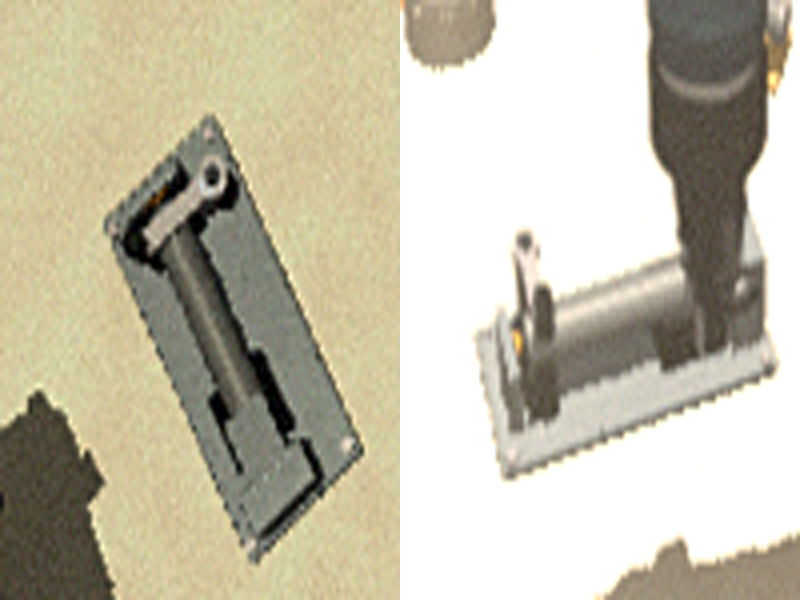

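The keeper bar runs from its pivot at top crop (212,180) to the knob at about (142,248), parallel to the end wall. The cell is still home and the robot is clear, so I hand it in.

```bash
python3 -c "
from plant import *
print(job_done())"
```

```text
the job is handed in; nothing more can be done
None
```

The longer cell lies level and home in the dock, the keeper is swung fully across and released, and the job was handed in at about 17 s; no verdict came back, so this rests on the last pictures and force readings.

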